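# Hang the rinsed jug to drain

## Task

Hang the rinsed turquoise jug, which stands mouth-down on the red tray, mouth-down on the empty leaning peg of the draining stands. Slide it along the peg until the peg's tip meets the inside of its bottom, and only then let go, so that it stays hanging there. Leave the tumbler on the other peg and everything else as they are.

Things in the scene. Friction and masses are not known exactly. Their poses are not given: they have to be found in the camera images.
- jug_mid (a point): turquoise ceramic jug, 0.3 kg, mouth-down on the tray: 105 mm high, outer diameter 62 mm at the rim (below), 58 mm at 35 mm above it, 56 mm at the closed bottom (above); inside about 50 mm wide, 99 mm deep. This point is on the axis, halfway up; z points from mouth to closed bottom, x to the handle, a loop out to 61 mm from the axis, 21 to 85 mm above the rim. The +y and -y sides are smooth.
- jug_inside (a point): point on the jug's axis on the inner face of its closed bottom, 46.5 mm from jug_mid along z (the outer bottom face is 6 mm further); same axes as jug_mid
- jug: the same jug; origin at the centre of its rim plane, 52.5 mm from jug_mid along -z; same axes
- stand_tip (a point): end point, on the axis, of the empty peg: a fixed dark wooden rod, 24 mm thick with a domed end, leaning 35 degrees from vertical towards the robot, free for 125 mm above a column on a steel drip dish. The tip is 190 mm above the table; z points out along the peg (up and leaning), y is level. When the jug hangs, jug_inside is here, up to 13 mm sideways, its rim clear of the column.
- stand2_tip (a point): tip of the other stand's peg, of the same shape, on which the tumbler already hangs; same axes
- tumbler: plain white ceramic tumbler without handle, diameter 60 mm, 95 mm high, hanging mouth-down on the other peg, loose; origin at the centre of its rim, z towards its closed bottom
- tray: red lacquered tray 300 x 360 mm with a rim 18 mm high, fixed; its inner floor is 5 to 6 mm above the table; origin at the centre of its underside, z up
- walnut_box: loose walnut box 90 x 150 x 85 mm high on the tray, behind the jug; origin at the centre of its underside
- stopper: loose steel door stopper, a round puck 58 mm in diameter and 42 mm high, on the tray to the left of the jug; origin at the centre of its underside
- comb: loose wooden comb 150 x 37 x 8 mm lying on the tray to the right of the jug; origin in the middle of its underside
Things that resemble listed ones, but are neither listed nor needed, are in the scene too. What is meant by the jug is not pink, and is the larger of those in its own colour.

How it is judged:
On the way:
1. the jug, still held by the fingers, is slid down the empty peg until the tip is within 20 mm of its inner bottom, its axis within 0.26 rad of the peg (z of jug_inside in the frame of stand_tip below 0.02 m and angle between the z axis of jug_mid and the z axis of stand_tip, either way round below 0.26 rad and distance between jug_inside and stand_tip below 0.03 m and contact force between the fingers and jug above 1 N), for 0.1 s.
At the end, for the whole second after the job is handed in: The jug hangs released and at rest (under 30 mm/s) on the empty peg: the middle of its inner bottom within 25 mm of the peg's tip and at most 10 mm out along the peg, its axis within 0.35 rad of the peg's. Tumbler, walnut box, stopper and comb are within 30 mm of where they began (distance between jug_inside and stand_tip below 0.025 m and angle between the z axis of jug_mid and the z axis of stand_tip, either way round below 0.35 rad and z of jug_inside in the frame of stand_tip below 0.01 m and contact force between the fingers and jug below 0.05 N and linear speed of jug below 0.03 m/s and distance of each of tumbler, walnut_box, stopper, comb from where it was at the start of the episode below 0.03 m); the robot touches nothing.
It fails at once if the tumbler is knocked from its peg or another thing is pushed out of place by more than 50 mm (distance of any of tumbler, walnut_box, stopper, comb from where it was at the start of the episode above 0.05 m).
It also fails if it takes over 34 s, if anything falls off the work surface, if the arm or the gripper's body presses on something with over 40 N, if the wrist force passes 120 N, or if a joint passes its speed limit or range.

## Robot

A 7-joint arm with a two-finger parallel gripper is mounted at the origin on the work surface. World frame = base frame: x ahead of the robot, y to its left, z up, the work surface at z = 0. Lengths are in m, angles in rad, forces in N, time in s.
With the tool pointing down it reaches from about 0.4 to 0.85 m from the base axis. Payload 10.4 kg.
Tool frame: the origin (TCP) lies where the fingers leave the gripper's body, on its centre line; the fingertips stand 73 mm ahead of it and the grasp point (between the pads) lies 54 mm ahead of it; z points along the fingers, y is the line along which they close (so a half turn about z gives the same grasp; the last joint's range is limited). The gripper opens to 85 mm and grips with 20 to 120 N. Pads are 22 mm wide; open, the fingers measure 114 mm over their backs; the gripper's body (76 mm by 85 mm) begins 54 mm behind the grasp point. The pads swing forward as they close: fully open they stand 13 mm farther back than shut.
Start: joints at [-1.221, 0.332, -0.065, 1.46, 0.022, 1.35, -0.088], TCP at [0.228, 0.582, 0.304] pointing down, gripper open.
Joint ranges: [-2.6, 2.6], [-0.5, 2.12], [-1.47, 1.34], [0.16, 2.42], [-1.27, 4.41], [0.06, 2.06], [-2.6, 2.6]. Speed limits (rad/s): [2.22, 2.22, 2.79, 2.79, 3.14, 3.14, 3.14].

## Interface

Orientations are given as a unit quaternion [x, y, z, w].
In Python, from workcell import manip, camera gives the robot as it stands. The module is installed in compiled form; this text tells all that it offers.
- The arm moves only by the shell command python3 -m creep 'ROWS' [OPENING] [FORCE]. ROWS is JSON, a list of rows, each a list of 2 entries, a list of its own where there are three numbers: the shift along the tool's x, y, z in mm, then the turn about the tool's z in rad. In form: [[[tx, ty, tz], twist], ...]. A call has 1 to 5 rows; each row is the pose to reach, as a shift and turn from the pose commanded when the call began, along the tool's axes at that moment; what a row does not reach only later rows make up. A row lasts 1/12 s, in which the tool goes at most 41.7 mm and 7.16 degrees, less where a joint would pass 70% of its speed; a pose out of reach is approached as far as the arm can. A call with a gripper value outside its range is refused whole. OPENING is the opening, from 0 (shut) to 1 (fully open), set as the call begins (- or left out, the last holds). The fingers move at their own pace and stop on an object; FORCE is the grip in N (left out, the last holds). Time passes only in rows, so rows that repeat a pose let the fingers close. It gives the time, the measured TCP pose, the force, the opening and the grip force at its end, in the units of the state.
- manip.get_obs(): the state, without advancing time (a new reading comes with each control period).
- camera(name): name is "side" or "top" or "wrist"; returns a dict with "pixels" (384x512x3 uint8, red, green, blue), "z_map" (384x512 float32, m along the optical axis (not along the pixel's ray), 0 where there is no reading), "fx", "fy", "cx", "cy" (pixels), "extrinsics" (4x4, takes a point from world to camera coordinates). Camera axes: x right, y down, z forward; pixel columns grow to the right and rows downward; lengths in m; the calibration is good to about 2 mm. A picture is of the moment at which its call begins.
- manip.hand_in(): hands the job in; it is judged then, once.
The state is a dict: "clock": time; "joint_pos": joint angles; "joint_velocities": joint speeds; "tau": joint torques, N m; "position": TCP position; "ee_rot": TCP orientation; "ft_force": force on the tool from outside, world axes, zero at the start; "torque": the same for the moment, N m; "grip_width": opening from 0.0 (shut) to 1.0 (fully open); "grasp_force": force on a finger pad.
Only numpy, scipy, OpenCV 4.12 (cv2) and the standard library are available. Lean on these libraries where they do the work, as an engineer would, in place of code of your own. Each camera call takes 0.05 s, during which the arm holds its last target. There are 200 camera calls.

## Working session

There is one attempt and no reset: what is moved stays moved. The work goes in short steps, Python scripts to look and compute and a shell command to move; the robot and the scene stay as the last step left them, time stands still between calls to the robot, and variables do not carry over. Pictures are saved under pics/ and viewed, at most 10 in all, crops included, and the job is handed in when it is done.

```bash
mkdir -p pics
cat > h.py <<'E'
import numpy as np, cv2
from workcell import manip, camera
from scipy.spatial.transform import Rotation as R
def cloud(c):
    v,u=np.mgrid[0:384,0:512]; z=c["z_map"]
    p=np.stack([(u-c["cx"])/c["fx"]*z,(v-c["cy"])/c["fy"]*z,z],-1)
    E=c["extrinsics"]; return (p-E[:3,3])@E[:3,:3]
def save(c,n): cv2.imwrite(f"pics/{n}.png",c["pixels"][:,:,::-1])
E
python3 - <<'E'
from h import *
o=manip.get_obs(); print(o)
ims=[]
for n in ["side","top","wrist"]:
    c=camera(n); save(c,n+"0"); np.save(n+"0.npy",c,allow_pickle=True); ims.append(c["pixels"])
    E=c["extrinsics"]; print(n,(-E[:3,:3].T@E[:3,3]).round(3),E[2,:3].round(2),c["fx"])
E
```

```text
{'clock': 0.0, 'joint_pos': array([-1.22059305,  0.33284829, -0.06471218,  1.46093301,  0.02160816,
        1.34985586, -0.08851274]), 'joint_velocities': array([-8.48239094e-04, -2.71414172e-04,  4.96294459e-04,  6.80227806e-05,
       -4.41331580e-04, -8.24249255e-04,  2.55374347e-05]), 'tau': array([-4.45949199e-04, -6.25458169e+01,  4.86631610e-02, -3.91609061e+01,
        1.61775813e-02,  9.84466402e-03,  2.39834588e-05]), 'position': array([0.22754298, 0.58182975, 0.30313457]), 'ee_rot': array([ 1.85313527e-01,  9.82679216e-01, -6.67895020e-04, -9.28187099e-05]), 'ft_force': array([-0.46247172, -0.47461245,  0.66501023]), 'torque': array([-0.00695264, -0.01433261, -0.0341588 ]), 'grasp_force': 0.0, 'grip_width': 1.0017965151494719}
side [-0.338 -0.96   0.794] [ 0.62  0.61 -0.49] 499.9942132540923
top [ 0.343 -0.122  1.273] [ 0.15  0.01 -0.99] 380.5618975452292
wrist [0.16  0.609 0.373] [ 0.27 -0.11 -0.96] 311.1493981478786
```

View pics/side0.png

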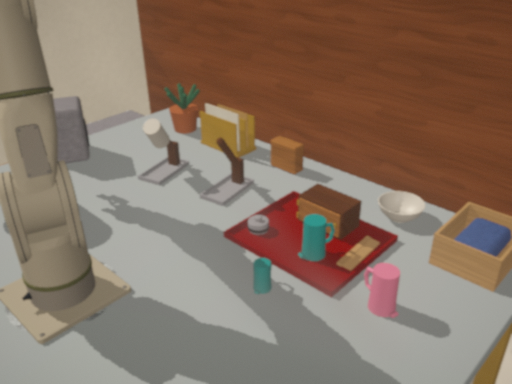

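View pics/top0.png

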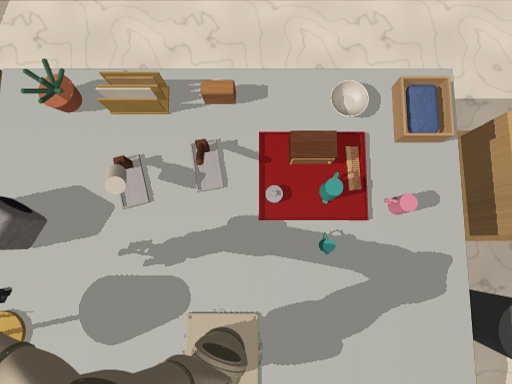

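```bash
cat > m.py <<'E'
from h import *
S=np.load("side0.npy",allow_pickle=True).item();T=np.load("top0.npy",allow_pickle=True).item()
for n,c,jb,pb in [("side",S,(295,205,340,270),(210,130,250,190)),("top",T,(315,170,350,208),(190,135,215,170))]:
    P=cloud(c); hsv=cv2.cvtColor(c["pixels"],cv2.COLOR_RGB2HSV)
    def sel(b,m):
        k=np.zeros(m.shape,bool);k[b[1]:b[3],b[0]:b[2]]=1; return P[k&m&(c["z_map"]>0)]
    j=sel(jb,(hsv[...,0]>75)&(hsv[...,0]<100)&(hsv[...,1]>120))
    print(n,"jug",len(j)); print(" zmax",np.percentile(j[:,2],[2,50,98]).round(4))
    top=j[j[:,2]>np.percentile(j[:,2],99)-.005]; print(" top n",len(top),top.mean(0).round(4),top.min(0).round(4),top.max(0).round(4))
    h=j[(j[:,2]>.03)&(j[:,2]<.085)]; ctr=(top.min(0)+top.max(0))/2
    d=h[:,:2]-ctr[:2]; r=np.hypot(*d.T); q=d[(r>.038)&(r<.07)]
    print(" handle",len(q),np.degrees(np.arctan2(q[:,1].mean(),q[:,0].mean())), r[r<.07].max() if len(r) else 0)
    p=sel(pb,(P[...,2]>.03)&(hsv[...,2]<110)); p=p[p[:,2]>.03]
    for z0 in np.arange(.03,.2,.015):
        s=p[(p[:,2]>=z0)&(p[:,2]<z0+.015)]
        if len(s): print("  peg z",z0.round(3),len(s),s.mean(0).round(4),s.min(0).round(4),s.max(0).round(4))
E
python3 m.py
```

```text
side jug 755
 zmax [0.0269 0.0836 0.1123]
 top n 197 [ 0.5059 -0.3524  0.1103] [ 0.4784 -0.3774  0.1078] [ 0.5338 -0.3263  0.1142]
 handle 20 -19.288012371257786 0.056368617947839934
  peg z 0.03 44 [0.6468 0.0625 0.0375] [0.6389 0.0472 0.0302] [0.663  0.0836 0.045 ]
  peg z 0.045 46 [0.6473 0.0619 0.0526] [0.6369 0.0471 0.0451] [0.6658 0.0848 0.0599]
  peg z 0.06 42 [0.6472 0.0581 0.068 ] [0.6341 0.048  0.0602] [0.6647 0.0735 0.0739]
  peg z 0.075 48 [0.6476 0.059  0.0838] [0.6251 0.0479 0.0752] [0.6688 0.0761 0.09  ]
  peg z 0.09 27 [0.6276 0.0577 0.0981] [0.613  0.0529 0.0901] [0.6448 0.0628 0.105 ]
  peg z 0.105 19 [0.6176 0.0549 0.1136] [0.6064 0.0483 0.1052] [0.6282 0.0604 0.1199]
  peg z 0.12 26 [0.6073 0.0539 0.1272] [0.595  0.0501 0.12  ] [0.6243 0.0608 0.1349]
  peg z 0.135 28 [0.5962 0.0525 0.1428] [0.5821 0.0469 0.1352] [0.6124 0.0629 0.1499]
  peg z 0.15 26 [0.5863 0.0505 0.1573] [0.5741 0.0456 0.1515] [0.6023 0.057  0.1644]
  peg z 0.165 31 [0.5759 0.049  0.1729] [0.5643 0.043  0.1652] [0.5945 0.0577 0.18  ]
  peg z 0.18 19 [0.5709 0.0493 0.185 ] [0.5623 0.0436 0.1814] 
[... 439 characters left out ...]
2 0.0569 0.0718]
  peg z 0.075 57 [0.6562 0.0689 0.0855] [0.6414 0.0511 0.0754] [0.6675 0.0866 0.0898]
  peg z 0.09 19 [0.6471 0.0635 0.0962] [0.6369 0.0536 0.09  ] [0.6627 0.0751 0.1043]
  peg z 0.105 18 [0.6329 0.0634 0.1136] [0.6232 0.0521 0.1061] [0.6421 0.076  0.1198]
  peg z 0.12 13 [0.6232 0.06   0.1276] [0.6136 0.0499 0.1217] [0.628  0.0723 0.1327]
  peg z 0.135 17 [0.6142 0.059  0.1416] [0.6064 0.0488 0.1351] [0.6221 0.0708 0.1493]
  peg z 0.15 17 [0.604  0.0586 0.1572] [0.5972 0.0481 0.152 ] [0.6117 0.0703 0.1649]
  peg z 0.165 19 [0.5916 0.0563 0.1726] [0.5661 0.046  0.166 ] [0.5991 0.0681 0.1791]
  peg z 0.18 50 [0.5765 0.0537 0.1866] [0.5651 0.0443 0.1805] [0.5898 0.0648 0.1933]
```

```bash
cat > fit.py <<'E'
from m import *
from scipy.optimize import least_squares
pp=[];jj=[]
for c,jb,pb in [(S,(295,205,340,270),(210,130,250,190)),(T,(315,170,350,208),(190,135,215,170))]:
    P=cloud(c); hsv=cv2.cvtColor(c["pixels"],cv2.COLOR_RGB2HSV); k=np.zeros((384,512),bool);k[pb[1]:pb[3],pb[0]:pb[2]]=1
    pp.append(P[k&(hsv[...,2]<130)&(P[...,2]>.10)&(P[...,2]<.182)])
    k[:]=0;k[jb[1]:jb[3],jb[0]:jb[2]]=1
    jj.append(P[k&(hsv[...,0]>75)&(hsv[...,0]<100)&(hsv[...,1]>120)&(P[...,2]>.02)])
def f(v,p):
    a=R.from_euler("zy",[v[2],-v[3]]).apply([0,0,1]); d=p-[v[0],v[1],.15]
    return np.linalg.norm(np.cross(d,a),axis=1)-.012
for p in [*pp,np.vstack(pp)]:
    s=least_squares(f,[.595,.055,.15,.61],args=(p,),loss="soft_l1",f_scale=.002); v=s.x
    a=R.from_euler("zy",[v[2],-v[3]]).apply([0,0,1]); print("peg az",np.degrees(v[2]),"lean",np.degrees(v[3]),"tip",np.array([v[0],v[1],.15])+a*.04/a[2],"rms",np.sqrt(np.mean(s.fun**2)))
    # fixed lean
    s=least_squares(lambda w:f([*w,np.radians(35)],p),[.595,.055,.15],loss="soft_l1",f_scale=.002).x
    a=R.from_euler("zy",[s[2],-np.radians(35)]).apply([0,0,1]); print("   35deg az",np.degrees(s[2]),"tip",np.array([s[0],s[1],.15])+a*.04/a[2])
for j in [*jj,np.vstack(jj)]:
    g=lambda w:np.hypot(j[:,0]-w[0],j[:,1]-w[1])-np.interp(j[:,2]-.0055,[0,.035,.105],[.031,.029,.028])
    b=j[:,2]<.106
    s=least_squares(lambda w:g(w)[b],[.508,-.35],loss="cauchy",f_scale=.0015).x
    d=j[:,:2]-s;r=np.hypot(*d.T);h=(r>.036)&(r<.07)&(j[:,2]>.02)
    print("jug",s,np.sort(np.degrees(np.arctan2(d[h,1],d[h,0]))).round(0),r.max())
c=np.hstack([cv2.resize(S["pixels"][195:275,285:350],(390,480),interpolation=2),cv2.resize(T["pixels"][165:213,312:352],(400,480),interpolation=2)])
cv2.imwrite("pics/crop.png",c[:,:,::-1])
E
python3 fit.py | grep -A99 "peg az"
```

```text
peg az -85.32420900608295 lean 35.74096493275526 tip [0.56651581 0.06148407 0.19      ] rms 0.0028946510950510545
   35deg az -26.70060492415747 tip [0.56725944 0.06148823 0.19      ]
peg az 9.527818410866004 lean 33.76002827551428 tip [0.57050422 0.06109479 0.19      ] rms 0.0018470947664257084
   35deg az -520.8802666917045 tip [0.56881474 0.06101202 0.19      ]
peg az -1382.1942370292406 lean 34.97224156635047 tip [0.56823536 0.06117263 0.19      ] rms 0.0026152195315363464
   35deg az 8.597997301353853 tip [0.56820143 0.06117362 0.19      ]
jug [ 0.51076047 -0.34853264] [-29. -29. -29. -28. -27. -27. -27. -25. -24. -24. -24. -24. -24. -24.
 -24. -24. -23. -23. -23. -23. -23. -22.] 1.0461784305091
jug [ 0.51241552 -0.35098646] [-23. -22. -21. -20. -19. -19. -18. -18. -18. -18. -18. -17. -16. -16.
 -16. -15. -14. 147. 149. 158. 159. 164. 169.] 0.05075752271533063
jug [ 0.51169298 -0.34974224] [-28. -28. -28. -27. -27. -26. -26. -24. -24. -24. -24. -23. -23. -23.
 -23. -23. -23. -23. -22. -22. -22. -22. -21. -21. -20. -20. -19. -19.
 -19. -19. -19. -18. -18. -17. -17. -16. -16. 150. 161. 165. 171.] 1.0462290255288336
```

View pics/crop.png

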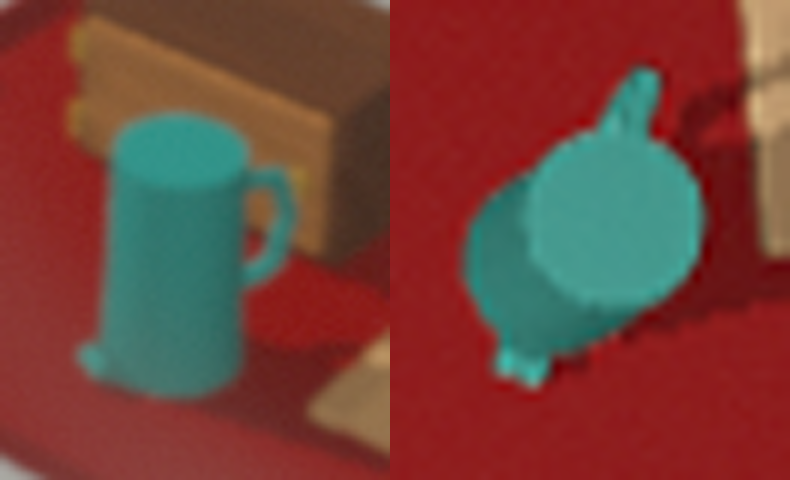

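```bash
python3 -m creep '[[[0,0,-40],0],[[-30,-27,-40],0],[[-60,-54,-40],0],[[-90,-81,-40],0],[[-120,-108,-40],0]]' 1 20
python3 -m creep '[[[-30,-27,0],0],[[-60,-54,0],0],[[-90,-81,0],0],[[-120,-108,0],0],[[-150,-135,0],0]]'
python3 -m creep '[[[-30,-27,0],0],[[-60,-54,0],0],[[-90,-81,0],0],[[-120,-108,0],0]]'
python3 -m creep '[[[-18,-34,0],0],[[-36,-68,0],0],[[-53,-103,0],0],[[-71,-138,0],0],[[-89,-172,0],0]]'
python3 -m creep '[[[-18,-34,0],0],[[-36,-68,0],0],[[-53,-103,0],0],[[-71,-138,0],0],[[-89,-172,0],0]]'
cat > go.py <<'E'
from h import *
import sys
o=manip.get_obs(); r=R.from_quat(o["ee_rot"]); t=np.array(eval(sys.argv[1])); az=float(sys.argv[2])
y=r.apply([0,1,0]); da=(az-np.degrees(np.arctan2(y[1],y[0]))+90)%180-90
print("clk",round(o["clock"],2),"tcp",o["position"].round(4),"tool shift mm",(r.inv().apply(t-o["position"])*1000).round(1),"twist",round(-np.radians(da),3),"F",o["ft_force"].round(1),"grip",round(o["grip_width"],3),round(o["grasp_force"],1),"q",o["joint_pos"].round(2),"tz",r.apply([0,0,1]).round(3))
E
python3 go.py '[.511,-.350,.25]' 70
```

```text
clock: 0.57
position: [0.3006, 0.436, 0.3437]
ee_rot: [0.185, 0.983, -0.0, -0.0]
ft_force: [1.9, 1.8, 0.6]
grip_width: 1.003
grasp_force: 0.0
clock: 0.98
position: [0.391, 0.2554, 0.3439]
ee_rot: [0.185, 0.983, 0.0, -0.0]
ft_force: [1.8, 0.3, 0.3]
grip_width: 0.998
grasp_force: 0.0
clock: 1.32
position: [0.4633, 0.1111, 0.344]
ee_rot: [0.185, 0.983, 0.0, 0.0]
ft_force: [1.4, 1.2, 0.3]
grip_width: 1.0
grasp_force: 0.0
clock: 1.73
position: [0.4828, -0.0816, 0.3439]
ee_rot: [0.185, 0.983, 0.0, 0.0]
ft_force: [1.1, -0.0, -0.1]
grip_width: 1.006
grasp_force: 0.0
clock: 2.15
position: [0.5032, -0.2739, 0.344]
ee_rot: [0.185, 0.983, 0.0, 0.0]
ft_force: [1.1, 0.7, -0.2]
grip_width: 0.998
grasp_force: 0.0
clk 2.15 tcp [ 0.5032 -0.2739  0.344 ] tool shift mm [-34.9 -68.1  94. ] twist -0.023 F [ 1.1  0.7 -0.2] grip 0.998 0.0 q [-0.24  0.23  0.78  1.58 -0.17  1.4   1.76] tz [ 0.  0. -1.]
```

```bash
python3 -m creep '[[[-18,-34,0],-0.02],[[-35,-68,0],-0.02],[[-35,-68,30],-0.02],[[-35,-68,30],-0.02]]'
python3 go.py '[.511,-.350,.1445]' 70
python3 - <<'E'
from h import *
c=camera("wrist"); save(c,"w1"); P=cloud(c); hsv=cv2.cvtColor(c["pixels"],cv2.COLOR_RGB2HSV)
j=P[(hsv[...,0]>75)&(hsv[...,0]<100)&(hsv[...,1]>120)&(c["z_map"]>0)]
j=j[np.hypot(j[:,0]-.511,j[:,1]+.35)<.08]
t=j[j[:,2]>.105]; print(len(j),t.mean(0),t.min(0),t.max(0)); h=cv2.minEnclosingCircle(t[:,:2].astype(np.float32)); print(h)
d=j[:,:2]-h[0]; r=np.hypot(*d.T); k=(r>.036)&(j[:,2]>.03)&(d[:,0]>0); print(k.sum(),np.degrees(np.arctan2(d[k,1],d[k,0])).mean(),r[k].max())
E
```

```text
clock: 2.48
position: [0.5093, -0.3499, 0.3093]
ee_rot: [0.178, 0.984, 0.0, -0.003]
ft_force: [-0.2, 1.6, -1.7]
grip_width: 0.998
grasp_force: 0.0
clk 2.48 tcp [ 0.5093 -0.3499  0.3093] tool shift mm [ -2.7   0.6 164.8] twist -0.008 F [-0.2  1.6 -1.7] grip 0.998 0.0 q [-0.07  0.39  0.79  1.5  -0.27  1.37  1.95] tz [-0.006  0.001 -1.   ]
3779 [ 0.50952946 -0.34835064  0.11153156] [ 0.48280648 -0.41154692  0.10504473] [ 0.53781787 -0.30648478  0.31571157]
((0.5069642066955566, -0.3590158522129059), 0.053399909287691116)
172 28.145553487125795 0.05435675718446168
```

View pics/w1.png

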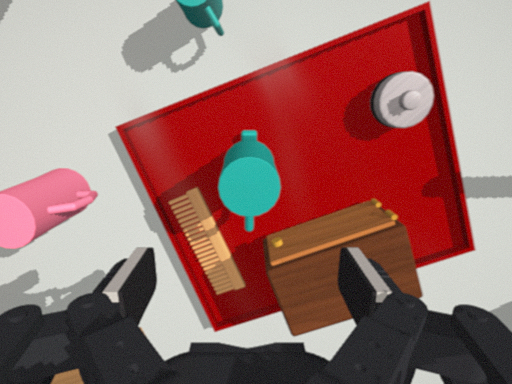

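```bash
python3 -m creep '[[[-2,0,41],0],[[-2,0,82],0],[[-2,0,115],0],[[-2,0,145],0],[[-2,0,165],0]]'
python3 -m creep '[[[0,0,0],0],[[0,0,0],0],[[0,0,0],0],[[0,0,0],0],[[0,0,0],0]]' 0 25
python3 -m creep '[[[0,0,0],0],[[0,0,0],0],[[0,0,0],0]]'
python3 go.py '[.511,-.350,.1445]' 70
```

```text
clock: 2.95
position: [0.5136, -0.3464, 0.1471]
ee_rot: [0.174, 0.985, 0.001, -0.001]
ft_force: [0.3, 0.2, -0.8]
grip_width: 0.998
grasp_force: 0.0
clock: 3.37
position: [0.5142, -0.3491, 0.151]
ee_rot: [0.175, 0.985, -0.0, 0.002]
ft_force: [-0.1, 0.8, 5.3]
grip_width: 0.668
grasp_force: 27.4
clock: 3.62
position: [0.5142, -0.3492, 0.1509]
ee_rot: [0.175, 0.984, -0.0, 0.002]
ft_force: [0.1, 0.3, 7.1]
grip_width: 0.664
grasp_force: 27.5
clk 3.62 tcp [ 0.5142 -0.3492  0.1509] tool shift mm [ 2.7 -1.8  6.4] twist -0.004 F [0.1 0.3 7.1] grip 0.664 27.5 q [-0.02  0.53  0.71  1.67 -0.39  1.08  2.03] tz [ 0.003 -0.001 -1.   ]
```

```bash
python3 -m creep '[[[0,0,0],0],[[0,0,0],0],[[3,0,5],0],[[3,0,13],0],[[3,0,13],0]]' 1
python3 go.py '[.511,-.350,.134]' 70
python3 -m creep '[[[0,0,0],0],[[0,0,0],0],[[0,0,0],0],[[0,0,0],0],[[0,0,0],0]]' 0 25
python3 -m creep '[[[0,0,0],0],[[0,0,-2],0],[[0,0,-5],0],[[0,0,-10],0],[[0,0,-20],0]]'
python3 go.py '[.511,-.350,.134]' 70
python3 - <<'E'
from h import *
c=camera("side"); cv2.imwrite("pics/s2.png",cv2.resize(c["pixels"][150:290,240:400],(640,560),interpolation=2)[:,:,::-1])
E
```

```text
clock: 4.03
position: [0.5095, -0.3471, 0.134]
ee_rot: [0.175, 0.984, 0.0, -0.001]
ft_force: [0.7, 0.4, -0.2]
grip_width: 1.001
grasp_force: 0.0
clk 4.03 tcp [ 0.5095 -0.3471  0.134 ] tool shift mm [-2.4 -2.2 -0. ] twist -0.004 F [ 0.7  0.4 -0.2] grip 1.001 0.0 q [-0.01  0.55  0.7   1.69 -0.4   1.05  2.04] tz [-0.002  0.001 -1.   ]
clock: 4.45
position: [0.5104, -0.348, 0.1361]
ee_rot: [0.176, 0.984, -0.0, 0.0]
ft_force: [-0.9, -1.3, 2.2]
grip_width: 0.669
grasp_force: 26.9
clock: 4.87
position: [0.51, -0.3472, 0.1554]
ee_rot: [0.175, 0.984, 0.0, -0.001]
ft_force: [-0.0, 0.5, -1.8]
grip_width: 0.671
grasp_force: 27.3
clk 4.87 tcp [ 0.51   -0.3472  0.1554] tool shift mm [-2.  -2.3 21.4] twist -0.004 F [-0.   0.5 -1.8] grip 0.671 27.3 q [-0.03  0.52  0.72  1.68 -0.38  1.09  2.03] tz [-0.002  0.001 -1.   ]
```

View pics/s2.png

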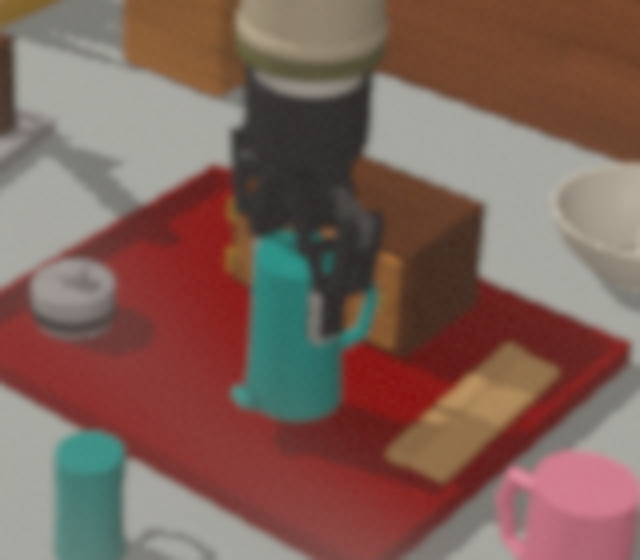

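```bash
python3 -m creep '[[[0,0,-25],0],[[0,0,-60],0],[[0,0,-95],0],[[0,0,-130],0],[[0,0,-160],0]]'
python3 -m creep '[[[2,10,-20],0],[[6,30,-40],0],[[12,58,-50],0],[[18,86,-50],0],[[24,114,-50],0]]'
python3 -m creep '[[[6,28,0],-0.1],[[12,56,0],-0.2],[[18,84,0],-0.3],[[24,112,0],-0.4],[[30,140,0],-0.5]]'
python3 go.py '[.570,.0615,.365]' 98.6
```

```text
clock: 5.33
position: [0.5102, -0.3481, 0.319]
ee_rot: [0.176, 0.984, -0.0, 0.001]
ft_force: [0.7, 0.1, -3.5]
grip_width: 0.672
grasp_force: 28.3
clock: 5.75
position: [0.5272, -0.2318, 0.3673]
ee_rot: [0.176, 0.984, 0.0, 0.001]
ft_force: [0.2, -0.0, -3.4]
grip_width: 0.668
grasp_force: 28.3
clock: 6.17
position: [0.5473, -0.0896, 0.3666]
ee_rot: [-0.076, 0.997, 0.0, 0.001]
ft_force: [0.3, -0.4, -2.9]
grip_width: 0.67
grasp_force: 28.3
clk 6.17 tcp [ 0.5473 -0.0896  0.3666] tool shift mm [-45.3 146.    1.7] twist 0.002 F [ 0.3 -0.4 -2.9] grip 0.67 28.3 q [-0.47  0.15  0.63  1.58 -0.09  1.43  1.88] tz [ 0.001  0.    -1.   ]
```

```bash
python3 -m creep '[[[-9,30,0],0],[[-18,60,0],0],[[-27,90,0],0],[[-36,120,0],0],[[-45,146,0],0]]'
python3 -m creep '[[[0,0,0],0],[[0,0,0],0]]' - 20
python3 go.py '[.570,.0615,.365]' 98.6
python3 - <<'E'
from h import *
c=camera("side"); t=camera("top")
a=cv2.resize(c["pixels"][80:210,170:290],(440,480),interpolation=2); b=cv2.resize(t["pixels"][110:200,160:240],(360,480)[:2],interpolation=2)
cv2.imwrite("pics/s3.png",np.hstack([a,b])[:,:,::-1])
P=cloud(c); hsv=cv2.cvtColor(c["pixels"],cv2.COLOR_RGB2HSV)
m=(hsv[...,0]>75)&(hsv[...,0]<100)&(hsv[...,1]>120); m[:90]=0;m[200:]=0;m[:,:180]=0;m[:,290:]=0
j=P[m]; j=j[np.hypot(j[:,0]-.57,j[:,1]-.06)<.08]
print(len(j),np.percentile(j[:,2],[1,99]))
for z in np.arange(.22,.34,.02):
    s=j[abs(j[:,2]-z)<.008]
    if len(s): print(z.round(2),len(s),np.median(s,0).round(4),s.min(0).round(3),s.max(0).round(3))
E
```

```text
clock: 6.58
position: [0.5704, 0.0623, 0.3665]
ee_rot: [-0.074, 0.997, 0.0, 0.0]
ft_force: [1.0, 0.2, -3.0]
grip_width: 0.674
grasp_force: 28.3
clock: 6.75
position: [0.5705, 0.062, 0.366]
ee_rot: [-0.075, 0.997, 0.0, -0.0]
ft_force: [0.8, -1.2, -2.3]
grip_width: 0.671
grasp_force: 28.3
clk 6.75 tcp [0.5705 0.062  0.366 ] tool shift mm [ 0.6 -0.4  1. ] twist 0.0 F [ 0.8 -1.2 -2.3] grip 0.671 28.3 q [-0.64  0.2   0.53  1.53 -0.1   1.44  1.62] tz [-0.  0. -1.]
560 [0.24318041 0.34183499]
0.24 39 [0.5526 0.041  0.2454] [0.53  0.029 0.241] [0.577 0.068 0.248]
0.26 88 [0.5522 0.041  0.2599] [0.537 0.028 0.252] [0.58  0.067 0.268]
0.28 99 [0.5549 0.0397 0.2802] [0.542 0.029 0.272] [0.619 0.066 0.288]
0.3 73 [0.5495 0.0463 0.2993] [0.541 0.031 0.292] [0.567 0.068 0.308]
0.32 77 [0.5486 0.0462 0.32  ] [0.54  0.032 0.312] [0.566 0.073 0.328]
0.34 76 [0.5539 0.049  0.3389] [0.542 0.034 0.332] [0.574 0.072 0.343]
```

View pics/s3.png

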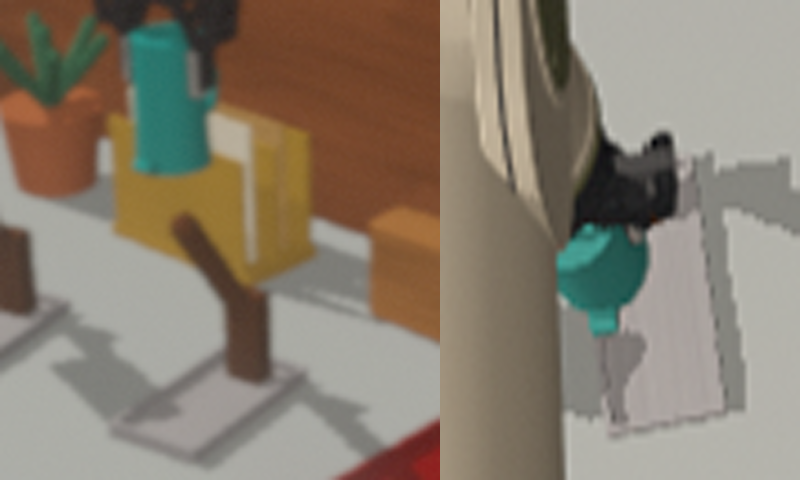

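```bash
python3 -m creep '[[[0,0,15],0],[[0,0,30],0],[[0,0,42],0],[[0,0,52],0],[[0,0,62],0]]'
python3 -m creep '[[[2,0,6],0],[[4,0,12],0],[[5,0,18],0]]'
python3 go.py '[.564,.0607,.285]' 98.6
python3 - <<'E'
from h import *
c=camera("side")
cv2.imwrite("pics/s4.png",cv2.resize(c["pixels"][80:210,170:290],(555,600),interpolation=2)[:,:,::-1])
E
```

```text
clock: 7.27
position: [0.5705, 0.0594, 0.3033]
ee_rot: [-0.073, 0.997, 0.0, 0.0]
ft_force: [-0.7, -0.3, -2.4]
grip_width: 0.671
grasp_force: 28.3
clock: 7.52
position: [0.5663, 0.0594, 0.2867]
ee_rot: [-0.073, 0.997, 0.0, 0.002]
ft_force: [2.7, 0.1, 3.2]
grip_width: 0.667
grasp_force: 28.0
clk 7.52 tcp [0.5663 0.0594 0.2867] tool shift mm [2.1 1.6 1.7] twist -0.003 F [2.7 0.1 3.2] grip 0.667 28.0 q [-0.63  0.23  0.52  1.66 -0.12  1.28  1.63] tz [ 0.003  0.001 -1.   ]
```

View pics/s4.png

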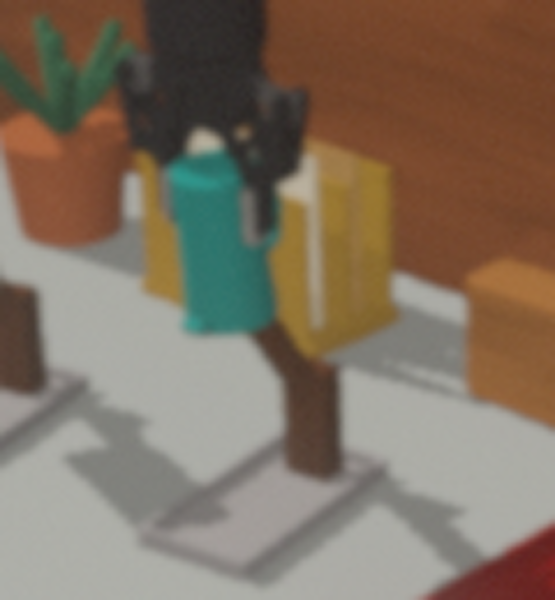

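```bash
python3 -m creep '[[[1,1,6],0],[[1,1,12],0],[[1,1,18],0],[[1,1,24],0]]'
python3 go.py '[.564,.0606,.261]' 98.6
python3 -m creep '[[[0,0,5],0],[[0,0,10],0],[[-1,0,15],0],[[-1,0,20],0]]'
python3 go.py '[.565,.0608,.2345]' 98.6
python3 - <<'E'
from h import *
c=camera("side")
cv2.imwrite("pics/s5.png",cv2.resize(c["pixels"][80:210,170:290],(555,600),interpolation=2)[:,:,::-1])
E
```

```text
clock: 7.9
position: [0.5646, 0.0605, 0.2615]
ee_rot: [-0.074, 0.997, 0.0, 0.0]
ft_force: [2.2, 0.8, 1.5]
grip_width: 0.671
grasp_force: 28.3
clk 7.9 tcp [0.5646 0.0605 0.2615] tool shift mm [0.6 0.2 0.5] twist -0.003 F [2.2 0.8 1.5] grip 0.671 28.3 q [-0.63  0.25  0.52  1.7  -0.13  1.23  1.64] tz [ 0.  0. -1.]
clock: 8.23
position: [0.5656, 0.0606, 0.2414]
ee_rot: [-0.074, 0.997, 0.0, 0.0]
ft_force: [2.1, -0.5, 2.2]
grip_width: 0.67
grasp_force: 28.1
clk 8.23 tcp [0.5656 0.0606 0.2414] tool shift mm [0.6 0.3 6.9] twist -0.003 F [ 2.1 -0.5  2.2] grip 0.67 28.1 q [-0.62  0.27  0.51  1.72 -0.14  1.19  1.65] tz [ 0.  0. -1.]
```

View pics/s5.png

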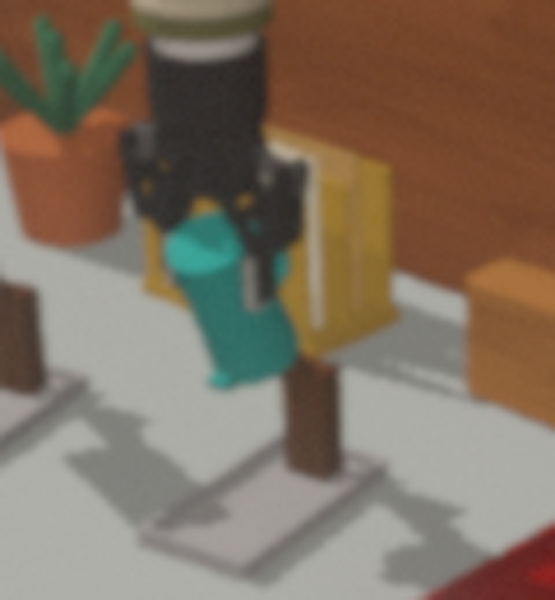

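```bash
python3 -m creep '[[[0,0,4],0],[[0,0,8],0],[[-1,0,12],0],[[-1,0,15],0]]'
python3 -m creep '[[[0,0,2],0],[[-1,0,4],0],[[-1,0,6],0]]'
python3 go.py '[.568,.0612,.2174]' 98.6
python3 - <<'E'
from h import *
from scipy.optimize import least_squares
c=camera("side")
P=cloud(c); hsv=cv2.cvtColor(c["pixels"],cv2.COLOR_RGB2HSV)
m=(hsv[...,0]>75)&(hsv[...,0]<100)&(hsv[...,1]>100); m[:90]=0;m[200:]=0;m[:,:180]=0;m[:,290:]=0
j=P[m]; j=j[np.linalg.norm(j-[.585,.06,.15],axis=1)<.1]
def f(v):
    a=np.array([v[2],v[3],1]);a/=np.linalg.norm(a);d=j-[v[0],v[1],.15];t=d@a
    return np.linalg.norm(np.cross(d,a),axis=1)-.0287
s=least_squares(f,[.58,.06,-.65,-.1],loss="cauchy",f_scale=.0015).x
a=np.array([s[2],s[3],1]);a/=np.linalg.norm(a); d=j-[s[0],s[1],.15];t=d@a; k=np.linalg.norm(np.cross(d,a),axis=1)<.034
p=np.array([-.567,-.086,.819]); top=np.percentile(t[k],98); ji=np.array([s[0],s[1],.15])+a*(top-.006)
D=ji-[.568,.061,.19]; print(len(j),"axis",a.round(3),"angle",np.arccos(a@p/np.linalg.norm(p)).round(3),"inside",ji.round(4),"dist",np.linalg.norm(D).round(4),"z",(D@p).round(4),"extent",np.percentile(t[k],[1,2,98,99]).round(4))
cv2.imwrite("pics/s6.png",cv2.resize(c["pixels"][80:210,170:290],(555,600),interpolation=2)[:,:,::-1])
E
```

```text
clock: 8.62
position: [0.5665, 0.0607, 0.2264]
ee_rot: [-0.074, 0.997, 0.0, -0.0]
ft_force: [1.3, -0.3, 2.3]
grip_width: 0.672
grasp_force: 27.3
clock: 8.87
position: [0.5676, 0.0608, 0.2208]
ee_rot: [-0.074, 0.997, 0.0, 0.0]
ft_force: [1.5, 0.7, 2.1]
grip_width: 0.671
grasp_force: 26.9
clk 8.87 tcp [0.5676 0.0608 0.2208] tool shift mm [-0.4  0.3  3.4] twist -0.003 F [1.5 0.7 2.1] grip 0.671 26.9 q [-0.62  0.29  0.51  1.74 -0.15  1.15  1.66] tz [ 0.  0. -1.]
469 axis [-0.45  -0.105  0.887] angle 0.136 inside [0.5625 0.0565 0.1932] dist 0.0078 z 0.0062 extent [-0.049  -0.046   0.0548  0.0591]
```

View pics/s6.png

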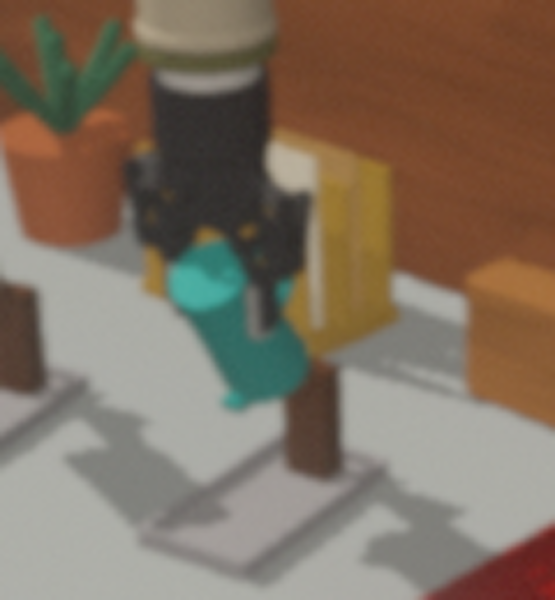

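```bash
python3 -m creep '[[[-1,0,1.5],0],[[-2,0,3],0],[[-2,0,3],0]]'
python3 -m creep '[[[-1,0,1.5],0],[[-2,0,3],0],[[-2,0,3],0]]'
python3 -m creep '[[[-1,0,1.5],0],[[-2,0,3],0],[[-2,0,3],0]]'
```

```text
clock: 9.17
position: [0.5692, 0.061, 0.2182]
ee_rot: [-0.073, 0.997, 0.0, -0.001]
ft_force: [-4.1, 0.4, 8.0]
grip_width: 0.668
grasp_force: 27.4
clock: 9.42
position: [0.5709, 0.0612, 0.217]
ee_rot: [-0.073, 0.997, 0.001, -0.001]
ft_force: [-14.5, -1.3, 27.2]
grip_width: 0.667
grasp_force: 30.4
clock: 9.67
position: [0.5732, 0.0615, 0.2151]
ee_rot: [-0.073, 0.997, 0.001, -0.0]
ft_force: [-16.9, -1.4, 35.0]
grip_width: 0.668
grasp_force: 33.1
```

```bash
python3 -m creep '[[[2,0,-3],0],[[3,0,-4.5],0],[[3,0,-4.5],0]]'
cat > chk.py <<'E'
from h import *
from scipy.optimize import least_squares
import sys
c=camera("side")
P=cloud(c); hsv=cv2.cvtColor(c["pixels"],cv2.COLOR_RGB2HSV)
m=(hsv[...,0]>75)&(hsv[...,0]<100)&(hsv[...,1]>100); m[:90]=0;m[200:]=0;m[:,:180]=0;m[:,290:]=0
j=P[m]; j=j[np.linalg.norm(j-[.585,.06,.15],axis=1)<.1]
p=np.array([-.567,-.086,.819])
def f(v):
    a=np.array([v[2],v[3],1]);a/=np.linalg.norm(a)
    return np.linalg.norm(np.cross(j-[v[0],v[1],.15],a),axis=1)-.0287
best=None
for fs in (.004,.002): 
    s=least_squares(f,[.58,.05,-.65,-.1] if best is None else best,loss="soft_l1",f_scale=fs).x; best=s
a=np.array([s[2],s[3],1]);a/=np.linalg.norm(a); o=np.array([s[0],s[1],.15]);t=(j-o)@a; k=np.linalg.norm(np.cross(j-o,a),axis=1)<.034
ji=o+a*(np.percentile(t[k],98)-.006);D=ji-[.568,.061,.19]
print(len(j),"axis",a.round(3),"angle",np.arccos(a@p/np.linalg.norm(p)).round(3),"dist",np.linalg.norm(D).round(4),"z",(D@p).round(4),"extent",np.percentile(t[k],[2,98]).round(4))
if len(sys.argv)>1: cv2.imwrite(sys.argv[1],cv2.resize(c["pixels"][80:210,120:290],(780,600),interpolation=2)[:,:,::-1])
E
python3 chk.py
```

```text
clock: 9.92
position: [0.5697, 0.0612, 0.2158]
ee_rot: [-0.074, 0.997, -0.0, -0.001]
ft_force: [-0.2, 0.2, -2.0]
grip_width: 0.668
grasp_force: 29.8
460 axis [-0.469 -0.115  0.876] angle 0.117 dist 0.0075 z 0.005 extent [-0.0495  0.0537]
```

```bash
python3 -m creep '[[[0,0,0],0],[[0,0,0],0]]'
python3 -m creep '[[[0,0,0],0],[[0,0,0],0],[[0,0,0],0],[[0,0,0],0],[[0,0,0],0]]' 1
python3 -m creep '[[[0,0,-8],0],[[0,0,-20],0],[[0,0,-35],0],[[0,0,-60],0],[[0,0,-90],0]]'
python3 -m creep '[[[0,0,-40],0],[[0,0,-80],0],[[0,0,-80],0],[[0,0,-80],0],[[0,0,-80],0]]'
python3 chk.py pics/s7.png
```

```text
clock: 10.13
position: [0.5701, 0.0612, 0.2157]
ee_rot: [-0.074, 0.997, -0.0, -0.001]
ft_force: [0.0, 0.2, -2.6]
grip_width: 0.67
grasp_force: 29.8
clock: 10.55
position: [0.5705, 0.0613, 0.2165]
ee_rot: [-0.074, 0.997, 0.0, 0.0]
ft_force: [0.2, -0.4, -0.0]
grip_width: 0.997
grasp_force: 0.0
clock: 10.97
position: [0.5699, 0.0611, 0.3075]
ee_rot: [-0.073, 0.997, -0.0, -0.001]
ft_force: [0.9, 0.4, 0.2]
grip_width: 1.001
grasp_force: 0.0
clock: 11.38
position: [0.5703, 0.0611, 0.3872]
ee_rot: [-0.073, 0.997, 0.0, 0.0]
ft_force: [-1.1, -0.0, -0.7]
grip_width: 1.001
grasp_force: 0.0
567 axis [-0.553  0.002  0.833] angle 0.091 dist 0.0109 z 0.0018 extent [-0.0509  0.0483]
```

View pics/s7.png

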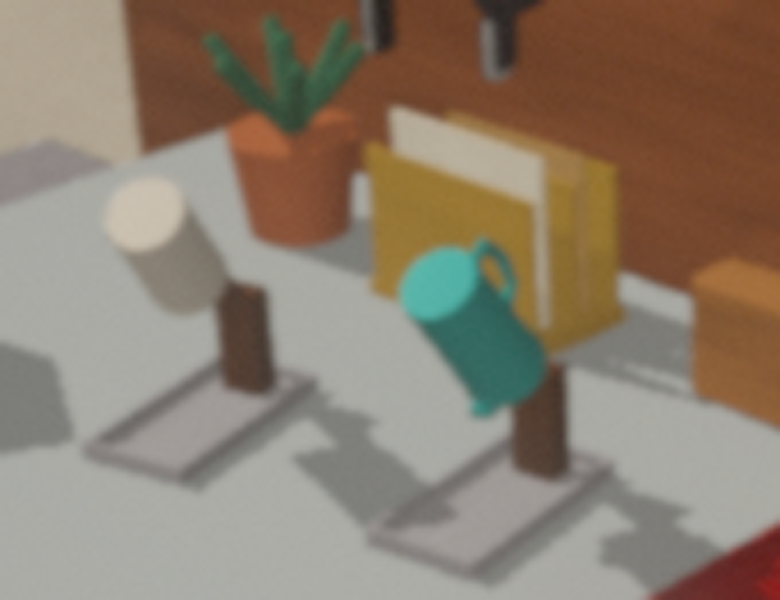

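```bash
python3 -m creep '[[[0,0,0],0],[[0,0,0],0],[[0,0,0],0],[[0,0,0],0],[[0,0,0],0]]' | head -1; python3 chk.py; python3 -c "
from workcell import manip
print(manip.hand_in())"
```

```text
clock: 11.85
564 axis [-0.546 -0.006  0.838] angle 0.085 dist 0.0107 z 0.0024 extent [-0.0525  0.049 ]
the job is handed in; nothing more can be done
None
```

The turquoise jug hangs released on the empty peg, inner bottom about 11 mm from the tip and axis about 0.09 rad off the peg's, and the job was handed in at about 12 s; the tumbler still hangs on its peg, though I did not re-measure the box, stopper or comb at the end.

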